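Vent the gauge dry box and crack its stuck lid

TASK

The lid of the gauge-block dry box on this inspection bench is stuck in its seal. First set the vent valve's lever half open (45 degrees, midway between across the pipe and along it) with the lid still shut; then pull the lid free by its handle and hold it slightly open: level, straight above the box, clear of it with a gap of about 2 cm, and never more than 4 cm even as it breaks free. Finish while still holding the lid like that, and leave the other things on the bench where they are.

Things in the scene. Friction and masses are not known exactly. Their poses are not given: they have to be found in the camera images.
- drybox: grey metal dry box fixed to the bench, 200 mm (its x) by 220 mm (its y) by 100 mm tall, open at the top, shut by a loose 12 mm aluminium lid (upper face 112 mm above the bench). Origin: centre of its underside. x points to its rear, y to the side with the vent pipe and valve, z up.
- lid: loose rectangular aluminium lid on the box, 204 x 224 x 12 mm, 0.35 to 0.57 kg, same axes as the box when shut. Origin: centre of its underside, on the box rim (100 mm above the bench) when shut, so the gap is its origin's height less 100 mm. A tight seal below it grips it: the straight-up pull needed, weight included, peaks at 13 to 20 N within 5 mm, then drops (a few N of push-up at 9 mm); past 13 mm only the weight is left.
- lid_handle (a point): gripping point on the lid's handle, 40 mm above the lid's underside (140 mm above the bench when shut). The handle is an upright steel block in the middle of the lid, 14 mm thick (lid's x), 70 mm long (lid's y), its top 56 mm above the lid's underside, 44 mm above its upper face. Axes as the lid's.
- valve (a joint): angle of the vent valve's lever (rad): 0 = shut, lever across the pipe, long end towards the box's front (-x of the box). It opens clockwise seen from above to the stop at 1.571 = fully open, lever in line with the pipe, long end away from the box (+y). Half open = 0.785. Friction about 0.12 N m; stays where it is left.
- valve_grip (a point): on the valve lever's vertical turning axis, mid-height of the blade, 106 mm above the bench; box x -20, y 195 mm. The lever is a dark steel blade 11 mm thick, 24 mm tall (94 to 118 mm up), reaching 62 mm from the axis at its long end, 18 mm at its short end. The point turns with it: -x along the long end, z up. Below it a 16 mm stem, then the valve body (86 mm up).
- caliper: loose digital caliper lying flat, 190 x 70 x 14 mm; a bystander to leave alone. Origin: centre of its underside.
- ringgauge: loose plain steel ring gauge, outside 64 mm, 22 mm tall; a bystander to leave alone. Origin: centre of its underside.
- drillblock: loose wooden block 70 x 40 x 35 mm with ten upright twist-drill shanks, 72 mm tall in all; a bystander to leave alone. Origin: centre of its underside.
- oilbottle: loose small amber bottle, 40 mm across, 85 mm tall; a bystander to leave alone. Origin: centre of its underside.
- loupe: loose black eye loupe, 40 mm across, 42 mm tall; a bystander to leave alone. Origin: centre of its underside.
- partstray: loose grey tray 120 x 80 x 22 mm with gauge pieces; a bystander to leave alone. Origin: centre of its underside.

How it is judged:
By the outcome, as a careful person would: the job done as asked, in the order asked, and still so for the second after the job is handed in, while the arm keeps its last pose, push and grip.
It also fails if it takes over 45 s, if anything falls off the work surface, if the arm or the gripper's body presses on something with over 40 N, if the wrist force passes 120 N, or if a joint passes its speed limit or range.

ROBOT

A 6-joint arm with a two-finger parallel gripper is mounted at the origin on the work surface. World frame = base frame: x ahead of the robot, y to its left, z up, the work surface at z = 0. Lengths are in m, angles in rad, forces in N, time in s.
With the tool pointing down it reaches from about 0.3 to 0.825 m from the base axis. Payload 5.4 kg.
Tool frame: the origin (TCP) lies at the very end of the fingers, on their centre line; the grasp point (between the pads) lies 19 mm behind it; y points along the fingers, z is the direction in which the jaws open and shut, and the axes are right-handed (so a half turn about y gives the same grasp; the last joint's range is limited). The gripper opens to 92 mm and grips with 3 to 60 N. Pads are 20 mm wide; open, the fingers measure 128 mm over their backs; the gripper's body (75 mm by 189 mm) begins 69 mm behind the grasp point.
Start: joints at [-1.319, 0.158, 1.597, -0, 1.386, -0.21], TCP at [0.256, -0.515, 0.215] pointing down, gripper open.
Joint ranges: [-2.91, 2.91], [-0.94, 2.29], [0.18, 2.7], [-1.29, 4.43], [0.17, 2.64], [-3, 3]. Speed limits (rad/s): [2.57, 2.57, 3.14, 3.14, 3.14, 3.14].

INTERFACE

Orientations are given as a rotation vector (axis times angle).
In Python, from cell import manip gives the robot as it stands. The module is installed in compiled form; this text tells all that it offers.
- The arm moves only by the tool apply_moves, never from a script. Its argument "deltas" is a list of rows, each a list of 5 numbers: the opening in per cent of the stroke, from 0 (shut) to 100 (fully open), then the shift along the world's x, y, z in cm, then the turn about the world's z in rad. In form: [[claw, dx, dy, dz, spin], ...]. A call has 1 to 12 rows; each row shifts and turns the pose as measured when the row begins; what a row does not reach is not made up. A row lasts 1/8 s, in which the tool goes at most 62.5 mm and 10.7 degrees, less where a joint would pass 70% of its speed; a pose out of reach is approached as far as the arm can. A call is refused whole if a number of a shift passes 6.25 or a number of a turn 0.188, either way. A call with a gripper value outside its range is refused whole. The fingers move at their own pace and stop on an object; "force" is the grip in N (left out, the last holds). Time passes only in rows, so rows that do not move let the fingers close. It gives the time, the measured TCP pose, the force and the opening at its end, in the units of the state.
- manip.sense(): the state, without advancing time (a new reading comes with each control period).
- manip.camera(name): name is "scene" or "top" or "wrist"; returns (picture, depth): 480x640x3 uint8, blue, green, red; 480x640 float32, m along the optical axis (not along the pixel's ray), 0 where there is no reading.
- manip.get_calibration(name): a dict with "vfov" (degrees; the focal length in pixels is half the picture's height over the tangent of half this angle, whatever the lens; pixels are square), "cx", "cy" (the principal point, pixels), "world_to_cam" (4x4, takes a point from world to camera coordinates). Camera axes: x right, y up, looking along -z (the intrinsics and any distortion apply to the point x, -y, -z); pixel columns grow to the right and rows downward; lengths in m; the calibration is good to about 2 mm. A picture is of the moment at which its call begins: read the wrist's pose just before it. get_calibration takes no time and is no camera call; for the wrist camera it gives the pose at the moment of the call.
- manip.hand_in(): hands the job in, once; it reports no verdict.
The state is a dict: "time": time; "joints": joint angles; "joint_velocities": joint speeds; "joint_torque": joint torques, N m; "tcp_pos": TCP position; "tcp_rot": TCP orientation; "ft_force": force on the tool from outside, world axes, zero at the start; "torque": the same for the moment, N m; "grip_width": finger opening in m.
Only numpy, scipy, OpenCV 4.12 (cv2) and the standard library are available. Lean on these libraries where they do the work, as an engineer would, in place of code of your own. Each camera call takes 0.05 s, during which the arm holds its last target.

## Working session

There is one attempt and no reset: what is moved stays moved. The work goes in short steps, Python scripts to look and compute and a tool call to move; the robot and the scene stay as the last step left them, time stands still between calls to the robot, and variables do not carry over. Pictures are saved under pics/ and viewed, and the job is handed in when it is done.

Besides the shell and the picture viewer there is one more tool, called after "Emit:" as a command line: name --pt "numbers of a row" for each row, then --argument value for the rest. apply_moves: Moves the arm, as the interface text tells. Its arguments: {"type":"object","properties":{"deltas":{"type":"array","items":{"type":"array","items":{"type":"number"}}},"force":{"type":"number"}},"required":["deltas"]}

```bash
mkdir -p pics; cat > h.py <<'E'
import numpy as np, cv2
from cell import manip
def cam(n):
    c=manip.get_calibration(n); p,d=manip.camera(n); return p,d,c
def K(c):
    f=240/np.tan(np.radians(c['vfov'])/2); return f,c['cx'],c['cy']
def pts(d,c):
    f,cx,cy=K(c); v,u=np.mgrid[0:480,0:640]
    P=np.stack([(u-cx)/f*d,-(v-cy)/f*d,-d,np.ones_like(d)],-1)
    return (P@np.linalg.inv(c['world_to_cam']).T)[...,:3]
def ray(u,v,z,c):
    f,cx,cy=K(c); M=np.linalg.inv(c['world_to_cam'])
    r=M[:3,:3]@np.array([(u-cx)/f,-(v-cy)/f,-1]); o=M[:3,3]
    return o+r*(z-o[2])/r[2]
def proj(P,c):
    f,cx,cy=K(c); q=c['world_to_cam']@np.append(P,1); return cx+f*q[0]/-q[2], cy-f*q[1]/-q[2]
E
python3 - <<'E'
from h import *
s=manip.sense(); print({k:np.round(v,3) for k,v in s.items()})
for n in ['top','scene']:
    p,d,c=cam(n); cv2.imwrite(f'pics/{n}0.png',p); np.savez(f'{n}0.npz',p=p,d=d,**c); print({k:np.round(v,3) for k,v in c.items()}, (d==0).mean())
E
```

```text
{'time': np.float64(0.0), 'joints': array([-1.319,  0.159,  1.598,  0.   ,  1.386, -0.21 ]), 'joint_velocities': array([ 0.001,  0.   , -0.001, -0.   ,  0.001,  0.001]), 'joint_torque': array([-1.0000e-03, -3.8558e+01, -3.2210e+01,  7.0000e-02,  3.8000e-02,
       -0.0000e+00]), 'tcp_pos': array([ 0.256, -0.514,  0.214]), 'tcp_rot': array([-0.462,  1.967, -1.963]), 'ft_force': array([-0.069, -0.727, -0.342]), 'torque': array([-0.023,  0.027,  0.016]), 'grip_width': np.float64(0.092)}
{'vfov': np.float64(45.416), 'cx': np.float64(311.034), 'cy': np.float64(223.259), 'world_to_cam': array([[-0.022, -0.999, -0.028, -0.02 ],
       [ 0.987, -0.026,  0.156, -0.559],
       [-0.157, -0.024,  0.987, -1.41 ],
       [ 0.   ,  0.   ,  0.   ,  1.   ]])} 0.0040494791666666665
{'vfov': np.float64(46.178), 'cx': np.float64(331.102), 'cy': np.float64(243.786), 'world_to_cam': array([[-6.770e-01,  7.360e-01, -2.000e-03,  4.010e-01],
       [-4.000e-01, -3.650e-01,  8.410e-01,  1.050e-01],
       [ 6.180e-01,  5.700e-01,  5.420e-01, -2.078e+00],
       [ 0.000e+00,  0.000e+00,  0.000e+00,  1.000e+00]])} 0.0082421875
```

View pics/top0.png

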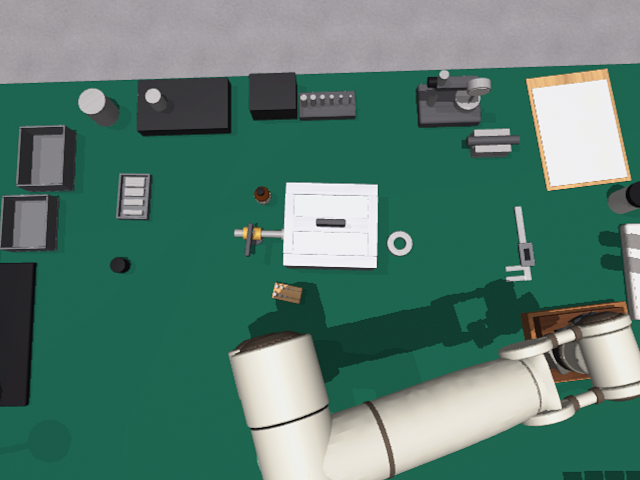

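View pics/scene0.png

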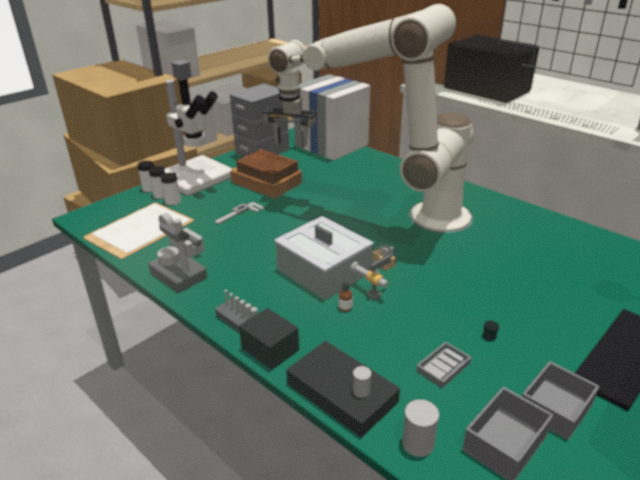

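The top view shows the lid near (331,225), the handle at (330,222), the lever at (250,238) and the pipe running left (+y). The oil bottle is at (262,194) and the drill block at (287,293). Next I'll measure these.

```bash
python3 - <<'E'
from h import *
z=np.load('top0.npz'); p,d=z['p'],z['d']; c={k:z[k] for k in ['vfov','cx','cy','world_to_cam']}
P=pts(d,c); X=P.reshape(480,640,3)
def roi(u0,u1,v0,v1):
    m=np.zeros((480,640),bool); m[v0:v1,u0:u1]=1; return m
print('table z',np.median(X[300:320,150:220,2]), X[280:284,430:440,2].mean())
hsv=cv2.cvtColor(p,cv2.COLOR_BGR2HSV)
def rep(n,m,zz):
    cs,_=cv2.findContours(m.astype(np.uint8),0,2); k=max(cs,key=cv2.contourArea)
    Q=np.array([ray(a[0][0],a[0][1],zz,c)[:2] for a in k],np.float32)
    r=cv2.minAreaRect(Q*1000); print(n,cv2.contourArea(k),np.round(r[0],1),np.round(r[1],1),round(r[2],2),'z med',np.round(np.median(X[m][:,2]),4))
    return k
lid=roi(270,390,170,280)&((p.min(2)>150)|roi(312,349,214,232)); lid=cv2.morphologyEx(lid.astype(np.uint8),cv2.MORPH_OPEN,np.ones((9,9)))>0
rep('lid',lid,.112)
han=roi(305,355,210,235)&(p.max(2)<90); rep('handle',han,.156)
lev=roi(238,262,220,260)&(hsv[...,1]<110)&(p.max(2)<110)&(X[...,2]>.08); rep('lever',lev,.118)
o=p[150:310,220:400]; cv2.imwrite('pics/crop0.png',cv2.resize(o,None,fx=4,fy=3.7,interpolation=cv2.INTER_NEAREST))
o=p.copy(); o[lid]=(0,0,255);o[han]=(255,0,0);o[lev]=(0,255,255); cv2.imwrite('pics/mask0.png',cv2.resize(o[150:310,220:400],None,fx=4,fy=3.7,interpolation=cv2.INTER_NEAREST))
E
```

```text
table z 9.802381012435912e-05 -0.0010278580727006604
lid 7605.5 [544.3 -80.9] [226.5 203. ] 87.06 z med 0.1106
handle 41.0 [535.5 -81.4] [63.   4.7] 88.52 z med 0.1508
lever 126.0 [512.4 114.6] [12.2 78.3] 83.46 z med 0.1172
```

View pics/crop0.png

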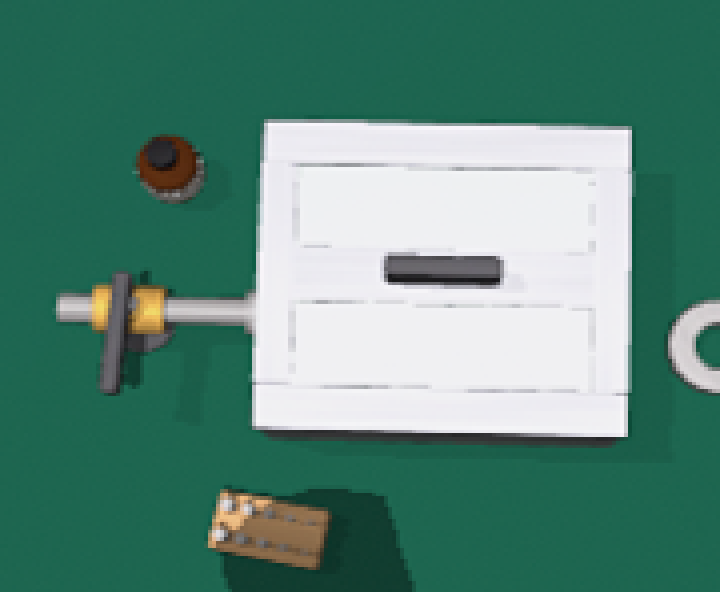

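View pics/mask0.png

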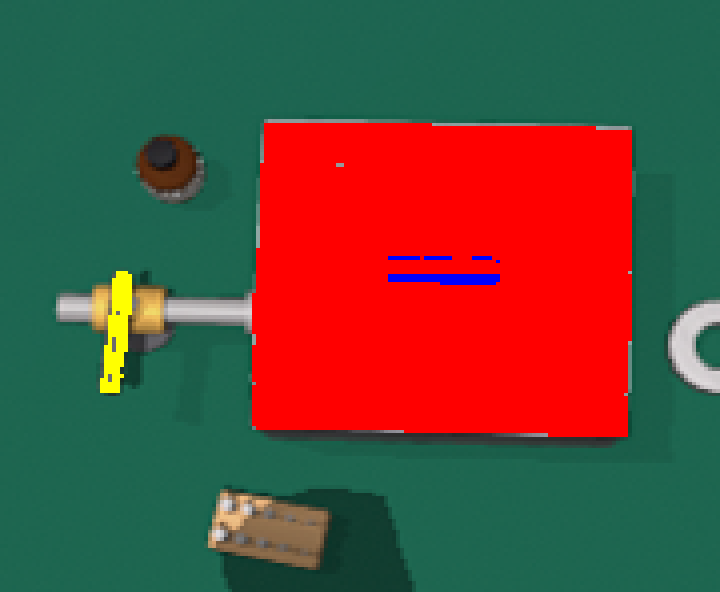

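```bash
cat >> h.py <<'E'
from scipy.spatial.transform import Rotation as Rn
def jaw():
    s=manip.sense(); R=Rn.from_rotvec(s['tcp_rot']).as_matrix(); z=R[:,2]
    return s, R, np.degrees(np.arctan2(z[1],z[0]))
E
python3 - <<'E'
from h import *
s,R,a=jaw(); print(R.round(3),a)
for n in ['scene']:
    z=np.load('scene0.npz'); c={k:z[k] for k in ['vfov','cx','cy','world_to_cam']}
    for q in [(534.3,114.9,118),(535,-81,156),(544,-81,156),(512,115,118)]: print(q,proj(np.array(q)/1000,c))
z=np.load('top0.npz'); c={k:z[k] for k in ['vfov','cx','cy','world_to_cam']}
print(ray(262,194,.085,c),ray(287,293,.06,c), ray(400,243,.02,c))
E
```

```text
[[-0.895 -0.     0.446]
 [-0.446  0.002 -0.895]
 [-0.    -1.    -0.002]] -63.5394776563061
(534.3, 114.9, 118) (np.float64(374.0522294022522), np.float64(261.59160307040855))
(535, -81, 156) (np.float64(324.06779601231773), np.float64(226.66996567157446))
(544, -81, 156) (np.float64(322.03265929864915), np.float64(227.80464956154856))
(512, 115, 118) (np.float64(378.9198592964356), np.float64(258.3755929341646))
[0.62894109 0.08604631 0.085     ] [0.38382639 0.02914402 0.06      ] [ 0.50554652 -0.25870201  0.02      ]
```

Emit:
apply_moves --pt "100 1.8 4.2 0.8 0.18" --pt "100 1.8 4.2 0.8 0.18" --pt "100 1.8 4.2 0.8 0.18" --pt "100 1.8 4.2 0.8 0.18" --pt "100 1.8 4.2 0.8 0.18" --pt "100 1.8 4.2 0.8 0.18" --pt "100 1.8 4.2 0.8 0.18" --pt "100 1.8 4.2 0.8 0.18" --pt "100 1.8 4.2 0.8 0.18" --pt "100 1.8 4.2 0.8 0.18" --pt "100 1.8 4.2 0.8 0.18" --pt "100 1.8 4.2 0.8 0.18" --force 30

```text
time: 1.6
tcp_pos: [0.4729, 0.0068, 0.3065]
tcp_rot: [-1.547, 0.363, -0.351]
ft_force: [1.1, -1.0, 0.2]
grip_width: 0.0919
```

```bash
python3 - <<'E'
from h import *
s,R,a=jaw(); print(s['tcp_pos'],a,s['joints'].round(2),s['time'])
E
```

```text
[0.47294295 0.0068303  0.30648007] 63.947984378027 [-0.24 -0.15  1.73 -0.01  1.57 -1.35] 1.6
```

Emit:
apply_moves --pt "100 2.0 3.6 0 0.12" --pt "100 2.0 3.6 0 0.12" --pt "100 2.0 3.5 0 0.12" --pt "100 0 0 0 0"

```text
time: 2.1
tcp_pos: [0.5342, 0.1203, 0.3052]
tcp_rot: [-1.577, 0.067, -0.054]
ft_force: [-0.1, 0.4, -0.1]
grip_width: 0.0919
```

```bash
python3 - <<'E'
from h import *
s,R,a=jaw(); print(s['tcp_pos'],a,s['joints'].round(2),s['time'],s['joint_velocities'].round(3))
p,d,c=cam('wrist'); cv2.imwrite('pics/w1.png',p); np.savez('w1.npz',p=p,d=d,**c); print(np.linalg.inv(c['world_to_cam']).round(3), c['vfov'])
print(proj(np.array([.5343,.1149,.118]),c), ray(320,240,.118,c))
E
```

```text
[0.53415549 0.12033646 0.30522835] 85.58695590872252 [ 0.01  0.05  1.54 -0.01  1.56 -1.49] 2.1 [-0.025 -0.016  0.019 -0.024  0.01   0.004]
[[ 0.078 -0.963 -0.257  0.463]
 [ 0.997  0.073  0.027  0.126]
 [-0.007 -0.258  0.966  0.477]
 [ 0.     0.     0.     1.   ]] 62.87720374210432
(np.float64(314.4967407828641), np.float64(213.075699909596)) [0.56061809 0.11803868 0.118     ]
```

View pics/w1.png

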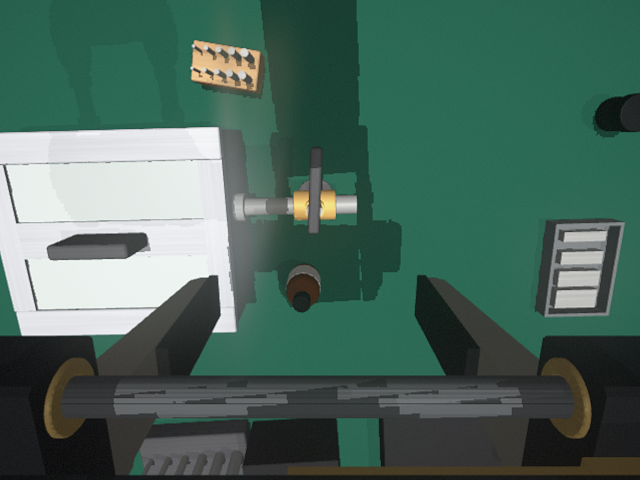

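The wrist view shows the lever from (317,148) at its long end to (314,233), with the valve body at (314,205). I'll measure it here and cross-check it against the top view.

```bash
cat > lev.py <<'E'
from h import *
import sys
def lever(f,u0,u1,v0,v1,out,thr=75,zt=.118):
    z=np.load(f); p,d=z['p'],z['d']; c={k:z[k] for k in ['vfov','cx','cy','world_to_cam']}
    X=pts(d,c); m=np.zeros((480,640),bool); m[v0:v1,u0:u1]=1
    m&=abs(X[...,2]-zt)<.0065   # top face by depth
    m=cv2.morphologyEx(m.astype(np.uint8),cv2.MORPH_OPEN,np.ones((3,3)))
    cs,_=cv2.findContours(m,0,2); k=max(cs,key=cv2.contourArea)
    Q=np.array([ray(a[0][0],a[0][1],zt,c)[:2] for a in k],np.float32)*1000
    r=cv2.minAreaRect(Q); print('rect',np.round(r[0],1),np.round(r[1],1),round(r[2],2),'n',m.sum())
    V=np.argwhere(m>0); W=np.array([ray(u,v,zt,c)[:2] for v,u in V])*1000
    mu=W.mean(0); w,e=np.linalg.eigh(np.cov((W-mu).T)); q=e[:,1]; t=(W-mu)@q
    print('pca',mu.round(1),np.degrees(np.arctan2(q[1],q[0])).round(2),(t.max()-t.min()).round(1), 'zmed',np.median(X[m>0][:,2]).round(4))
    o=p.copy(); o[m>0]=(0,0,255); cv2.imwrite(out,cv2.resize(o[max(0,v0-40):v1+40,max(0,u0-60):u1+60],None,fx=3,fy=3))
E
python3 - <<'E'
from lev import *
lever('w1.npz',295,340,135,245,'pics/lw1.png')
lever('top0.npz',238,262,215,262,'pics/lt0.png')
z=np.load('w1.npz'); p,d=z['p'],z['d']; c={k:z[k] for k in ['vfov','cx','cy','world_to_cam']}
X=pts(d,c)
m=(abs(X[...,2]-.112)<.006); m[:,260:]=0
cs,_=cv2.findContours(m.astype(np.uint8),0,2)
# lid edges: right edge (toward valve) line
e=[];
for v in range(150,320,3):
    u=np.where(p[v,:250].min(1)>150)[0]
    if len(u): e.append(ray(u.max(),v,.112,c)[:2])
e=np.array(e); l=cv2.fitLine(e.astype(np.float32),cv2.DIST_HUBER,0,1e-4,1e-4).ravel(); print('lid +y edge',l.round(4),np.degrees(np.arctan2(l[1],l[0])))
E
```

```text
rect [513.5 116.8] [10.9 78.5] 83.32 n 1019
pca [512.6 116.9] 173.34 78.5 zmed 0.119
rect [525.8 113.6] [11.2 37.3] 83.38 n 134
pca [508.3 115.4] 173.28 70.8 zmed 0.1177
lid +y edge [ 0.9982 -0.0594  0.5475  0.0293] -3.4038727
```

View pics/lw1.png

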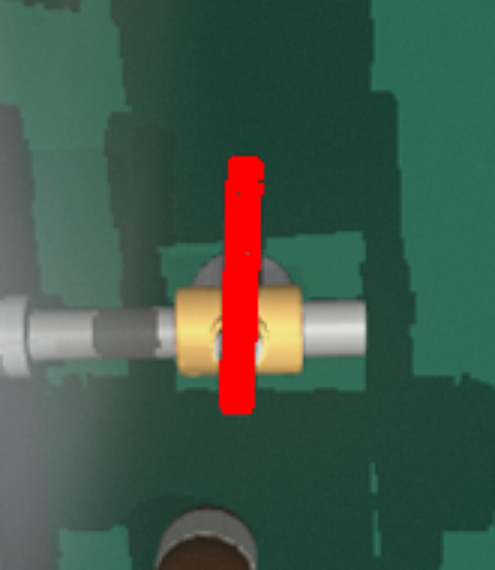

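Emit:
apply_moves --pt "45 0.1 -0.6 -4 -0.04" --pt "45 0 0 -5 0" --pt "45 0 0 -5 0" --pt "45 0 0 -3 0" --pt "45 0 0 0 0"

```text
time: 2.78
tcp_pos: [0.5321, 0.1069, 0.1319]
tcp_rot: [-1.579, 0.11, -0.099]
ft_force: [-0.6, -0.3, 1.6]
grip_width: 0.0439
```

```bash
python3 - <<'E'
from h import *
s,R,a=jaw(); print(s['tcp_pos'],a,s['time'],s['grip_width'])
E
```

```text
[0.53209203 0.10690131 0.1319147 ] 82.39934504664075 2.775 0.043871887614887785
```

Emit:
apply_moves --pt "45 0.3 0.75 0 0.015" --pt "45 0 0 0 0"

```text
time: 3.02
tcp_pos: [0.537, 0.1139, 0.1352]
tcp_rot: [-1.579, 0.095, -0.092]
ft_force: [0.4, -0.0, -0.7]
grip_width: 0.0418
```

```bash
python3 - <<'E'
from h import *
s,R,a=jaw(); print(s['tcp_pos'],a,s['time'],s['grip_width'])
E
```

```text
[0.53696777 0.11387827 0.13519637] 83.19151266568764 3.025 0.04181416277856477
```

Emit:
apply_moves --pt "45 -0.1 0.05 -2.2 0" --pt "45 0 0.1 -1.5 0" --pt "45 0 0 0 0"

```text
time: 3.4
tcp_pos: [0.5393, 0.1156, 0.1018]
tcp_rot: [-1.579, 0.089, -0.098]
ft_force: [-0.4, -0.2, 0.9]
grip_width: 0.0412
```

```bash
python3 - <<'E'
from h import *
s,R,a=jaw(); print(s['tcp_pos'],a,s['time'],s['grip_width'])
E
```

```text
[0.53933929 0.11558492 0.10176594] 83.20383717298222 3.4 0.0412156187322887
```

Emit:
apply_moves --pt "45 -0.4 -0.1 -0.8 0" --pt "45 0 0 0 0"

```text
time: 3.65
tcp_pos: [0.5359, 0.1145, 0.0946]
tcp_rot: [-1.579, 0.087, -0.099]
ft_force: [0.1, -1.1, 0.7]
grip_width: 0.0413
```

```bash
python3 - <<'E'
from h import *
s,R,a=jaw(); print(s['tcp_pos'],a,s['time'],s['grip_width'])
E
```

```text
[0.53593955 0.11453352 0.09455052] 83.21234815935878 3.65 0.04133342715713647
```

Centred over the axis. Now I'll close on the blade.

Emit:
apply_moves --pt "0 -0.05 0 -0.1 0" --pt "0 0 0 0 0" --pt "0 0 0 0 0" --pt "0 0 0 0 0" --force 30

```text
time: 4.15
tcp_pos: [0.5363, 0.1152, 0.0948]
tcp_rot: [-1.577, 0.086, -0.101]
ft_force: [-3.6, -1.8, 6.2]
grip_width: 0.0107
```

```bash
python3 - <<'E'
from h import *
s,R,a=jaw(); print(s['tcp_pos'],a,s['time'],s['grip_width'],s['ft_force'],s['torque'])
E
```

```text
[0.53631038 0.11517313 0.09483041] 83.19019681383526 4.15 0.010717582522993757 [-3.55288921 -1.82832409  6.1743567 ] [0.34685648 0.90324796 0.13513165]
```

Emit:
apply_moves --pt "0 0 0 0 -0.12" --pt "0 0 0 0 -0.12" --pt "0 0 0 0 -0.12" --pt "0 0 0 0 -0.12" --pt "0 0 0 0 -0.12" --pt "0 0 0 0 0"

```text
time: 4.9
tcp_pos: [0.5357, 0.114, 0.0954]
tcp_rot: [-1.507, 0.572, -0.58]
ft_force: [-0.4, -0.4, -0.5]
grip_width: 0.0107
```

```bash
python3 - <<'E'
from h import *
s,R,a=jaw(); print(s['tcp_pos'],a,s['time'],s['grip_width'],s['ft_force'],s['torque'])
E
```

```text
[0.53569465 0.11401716 0.09539265] 47.89575060413173 4.9 0.010669320052862617 [-0.40339537 -0.41590707 -0.52168718] [ 0.27427242 -0.25327665 -0.09307503]
```

Another -6.2° is needed, which is -0.108 rad.

Emit:
apply_moves --pt "0 0 0 0 -0.108" --pt "0 0 0 0 0" --pt "0 0 0 0 0"

```text
time: 5.28
tcp_pos: [0.5355, 0.1139, 0.0954]
tcp_rot: [-1.485, 0.652, -0.659]
ft_force: [-1.2, -0.4, 0.4]
grip_width: 0.0103
```

```bash
python3 - <<'E'
from h import *
s,R,a=jaw(); print(s['tcp_pos'],a,s['time'],s['grip_width'],s['ft_force'],s['torque'])
E
```

```text
[0.53553796 0.11386773 0.09538698] 42.005611275388155 5.275 0.01033503807309837 [-1.24885732 -0.39337484  0.44149748] [ 0.15036118 -0.17223216 -0.1081871 ]
```

Good. Release gently, go straight up, and look.

Emit:
apply_moves --pt "40 0 0 0 0" --pt "40 0 0 0 0" --pt "40 0 0 0 0" --pt "40 0 0 2 0" --pt "40 0 0 4 0" --pt "40 -0.5 0 5 0" --pt "40 0 0 5 0" --pt "40 0 0 4 0" --pt "40 0 0 0 0"

```text
time: 6.4
tcp_pos: [0.5281, 0.1132, 0.3]
tcp_rot: [-1.489, 0.649, -0.653]
ft_force: [0.2, 0.3, 0.2]
grip_width: 0.0366
```

```bash
python3 - <<'E'
from h import *
s,R,a=jaw(); print(s['tcp_pos'],a,s['time'],s['grip_width'])
p,d,c=cam('wrist'); cv2.imwrite('pics/w2.png',p); np.savez('w2.npz',p=p,d=d,**c)
print(proj(np.array([.5353,.1143,.118]),c))
E
```

```text
[0.52811892 0.11319875 0.2999589 ] 42.38798308521823 6.4 0.036550347041189535
(np.float64(326.3673495214628), np.float64(214.17501854156302))
```

View pics/w2.png

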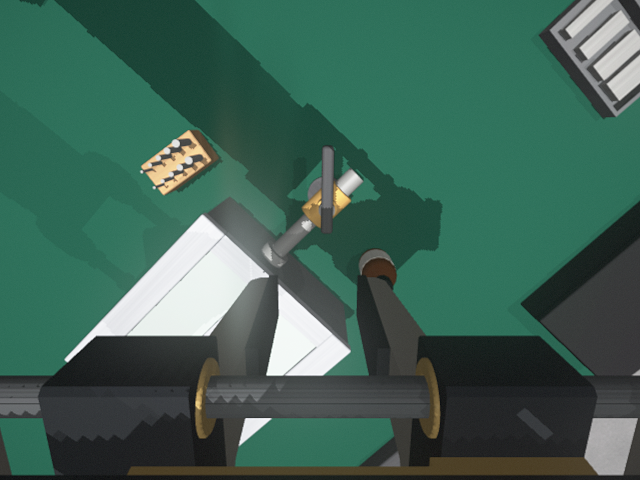

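The lever now runs from (327,147) to (327,232), about 45° to the pipe. I'll measure its angle against the box and refine the box yaw.

```bash
python3 - <<'E'
from lev import *
lever('w2.npz',300,350,140,240,'pics/lw2.png')
def fit(f,pairs,zt):
    z=np.load(f); p,d=z['p'],z['d']; c={k:z[k] for k in ['vfov','cx','cy','world_to_cam']}
    g=cv2.cvtColor(p,cv2.COLOR_BGR2GRAY).astype(float)
    for (a,b) in pairs:
        a=np.array(a,float);b=np.array(b,float); t=(b-a)/np.linalg.norm(b-a); n=np.array([-t[1],t[0]])
        E=[]
        for s in np.linspace(.08,.92,60):
            o=a+(b-a)*s; k=np.arange(-9,9.01,.5); q=o+k[:,None]*n
            v=cv2.remap(g.astype(np.float32),q[:,0].astype(np.float32)[None],q[:,1].astype(np.float32)[None],1).ravel()
            dv=abs(np.diff(cv2.GaussianBlur(v[:,None],(1,5),1).ravel())); i=dv.argmax()
            if dv[i]>8: w=o+(k[i]+.25)*n; E.append(ray(w[0],w[1],zt,c)[:2])
        E=np.array(E,np.float32)*1000; l=cv2.fitLine(E,cv2.DIST_HUBER,0,.01,.01).ravel()
        r=(E-l[2:])@np.array([-l[1],l[0]]); print(f,a,b,'ang',np.degrees(np.arctan2(l[1],l[0])).round(2),'pt',l[2:].round(1),'res',np.median(abs(r)).round(2),len(E))
fit('w2.npz',[((68,358),(205,216)),((207,216),(349,350))],.112)
fit('w1.npz',[((220,130),(236,330)),((20,136),(218,128))],.112)
fit('top0.npz',[((286,184),(377,185)),((377,186),(377,267)),((284,266),(376,267)),((286,184),(284,265))],.112)
E
```

```text
rect [521.4 130.8] [10.9 79. ] 41.62 n 1050
pca [520.3 131.9] 131.64 79.0 zmed 0.1189
w2.npz [ 68. 358.] [205. 216.] ang 87.06 pt [447.  -19.7] res 0.12 60
w2.npz [207. 216.] [349. 350.] ang -2.96 pt [576.1  28.4] res 0.13 56
w1.npz [220. 130.] [236. 330.] ang -3.24 pt [557.4  29. ] res 0.38 60
w1.npz [ 20. 136.] [218. 128.] ang 86.99 pt [445.3 -54.8] res 0.26 60
top0.npz [286. 184.] [377. 185.] ang 87.06 pt [645.8 -89.8] res 0.45 60
top0.npz [377. 186.] [377. 267.] ang -2.91 pt [ 536.5 -193.7] res 0.31 60
top0.npz [284. 266.] [376. 267.] ang 86.91 pt [442.9 -76.9] res 0.36 60
top0.npz [286. 184.] [284. 265.] ang -2.86 pt [560.8  30.7] res 0.29 58
```

Box yaw is -2.95° from seven of the eight edge fits (the other gave -3.24°). The lever is at 131.6°, so the valve is at about 45.4°, which is good. Next is the handle.

Emit:
apply_moves --pt "45 0.2 -4 0 -0.16" --pt "45 0.3 -4 0 -0.16" --pt "45 0.3 -4 0 -0.16" --pt "45 0.3 -4 0 -0.16" --pt "45 0.3 -3 0 -0.15" --pt "45 0 0 0 0" --pt "45 0 0 0 0"

```text
time: 7.32
tcp_pos: [0.5345, -0.0798, 0.2814]
tcp_rot: [-1.2, 1.293, -1.237]
ft_force: [-0.1, -0.4, 0.3]
grip_width: 0.0413
```

```bash
python3 - <<'E'
from h import *
s,R,a=jaw(); print(s['tcp_pos'],a,s['time'],s['grip_width'],s['joints'].round(2))
p,d,c=cam('wrist'); cv2.imwrite('pics/w3.png',p); np.savez('w3.npz',p=p,d=d,**c)
print(proj(np.array([.545,-.082,.156]),c))
E
```

```text
[ 0.53448381 -0.07980717  0.28136108] -4.019770601688497 7.325 0.041269673010969996 [-0.37  0.07  1.57 -0.01  1.55 -0.3 ]
(np.float64(335.0044622662394), np.float64(229.9882688352605))
```

View pics/w3.png

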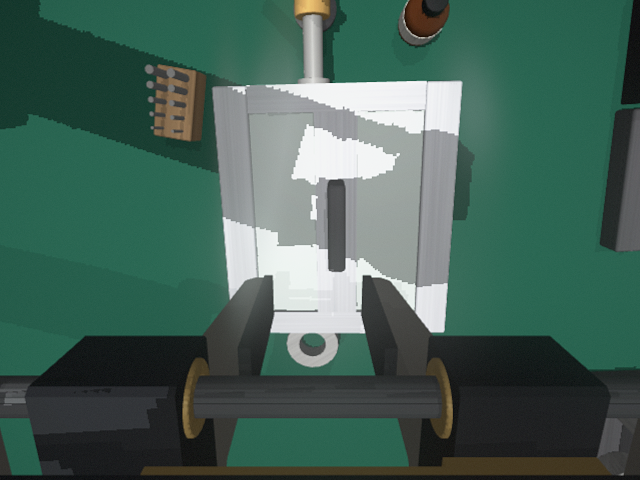

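The handle shows at (336,180)–(337,271), free of the fingers. I'll measure its top face.

```bash
python3 - <<'E'
from lev import *
s,R,a=jaw(); print(R.round(4)[:,1])
lever('w3.npz',310,360,165,285,'pics/lw3.png',zt=.156)
E
```

```text
[-0.04    0.007  -0.9992]
rect [546.2 -81.1] [69.6 13.6] 86.76 n 1555
pca [546.2 -80.4] 86.82 69.6 zmed 0.157
```

The tool axis has tilted 2.3°, and that would tilt the lid. I'll trace when the tilt crept in.

```bash
python3 - <<'E'
from h import *
for n,r in [('start',[-0.462,1.967,-1.963]),('1',[-1.547,.363,-.351]),('2',[-1.577,.067,-.054]),('down',[-1.579,.11,-.099]),('corr',[-1.579,.095,-.092]),('d2',[-1.579,.089,-.098]),('d3',[-1.579,.087,-.099]),('grip',[-1.577,.086,-.101]),('turn',[-1.507,.572,-.58]),('t2',[-1.485,.652,-.659]),('up',[-1.489,.649,-.653]),('over',[-1.2,1.293,-1.237])]:
    R=Rn.from_rotvec(r).as_matrix(); print(n,(R[:,1]*1000).round(0), 'xz tilt of jaw',(R[2,2]*1000).round(0))
E
```

```text
start [   -1.     2. -1000.] xz tilt of jaw -2.0
1 [   -9.    -4. -1000.] xz tilt of jaw -7.0
2 [   -9.    -7. -1000.] xz tilt of jaw -7.0
down [   -8.   -10. -1000.] xz tilt of jaw -11.0
corr [   -3.   -10. -1000.] xz tilt of jaw -10.0
d2 [    5.   -11. -1000.] xz tilt of jaw -10.0
d3 [    7.   -11. -1000.] xz tilt of jaw -10.0
grip [    9.    -9. -1000.] xz tilt of jaw -8.0
turn [   -0.   -15. -1000.] xz tilt of jaw -11.0
t2 [   -2.   -15. -1000.] xz tilt of jaw -12.0
up [   -5.   -17. -1000.] xz tilt of jaw -15.0
over [ -39.    8. -999.] xz tilt of jaw -40.0
```

Emit:
apply_moves --pt "45 0 0 4 0" --pt "45 0 0 0 0" --pt "45 0 0 0 0"

```text
time: 7.75
tcp_pos: [0.5336, -0.0762, 0.3198]
tcp_rot: [-1.206, 1.291, -1.229]
ft_force: [0.2, -0.9, -0.2]
grip_width: 0.0413
```

Emit:
apply_moves --pt "45 0 0 -4 0" --pt "45 0 0 0 0" --pt "45 0 0 0 0"

```text
time: 8.12
tcp_pos: [0.5333, -0.0748, 0.2785]
tcp_rot: [-1.207, 1.29, -1.226]
ft_force: [0.0, 0.8, 0.7]
grip_width: 0.0415
```

```bash
cat > t.py <<'E'
from h import *
import sys
for r in eval(sys.argv[1]) if len(sys.argv)>1 else []:
    R=Rn.from_rotvec(r).as_matrix(); print((R[:,1]*1000).round(0))
s,R,a=jaw(); print('now',(R[:,1]*1000).round(1),s['tcp_pos'].round(4),'jaw',a.round(2),'t',s['time'],'w',s['grip_width'].round(4),'F',s['ft_force'].round(1),'T',s['torque'].round(2))
E
python3 t.py
```

```text
Traceback (most recent call last):
  File "t.py", line 5, in <module>
    s,R,a=jaw(); print('now',(R[:,1]*1000).round(1),s['tcp_pos'].round(4),'jaw',a.round(2),'t',s['time'],'w',s['grip_width'].round(4),'F',s['ft_force'].round(1),'T',s['torque'].round(2))
                                                                                                             ^^^^^^^^^^^^^^^^^^^^^
AttributeError: 'float' object has no attribute 'round'
```

Emit:
apply_moves --pt "45 0 4 0 0" --pt "45 0 4 0 0" --pt "45 0 4 0 0" --pt "45 0 0 0 0" --pt "45 0 0 0 0"

```text
time: 8.75
tcp_pos: [0.5357, 0.0473, 0.2851]
tcp_rot: [-1.201, 1.283, -1.233]
ft_force: [-0.3, -0.4, 0.0]
grip_width: 0.0415
```

```bash
sed -i "s/a.round(2)/round(a,2)/; s/s\['grip_width'\].round(4)/round(float(s['grip_width']),4)/" t.py; python3 t.py "[[-1.207,1.29,-1.226]]"
```

```text
[ -44.    9. -999.]
now [ -35.2    7.  -999.4] [0.5357 0.0473 0.2851] jaw -3.48 t 8.75 w 0.0415 F [-0.3 -0.4  0. ] T [-0.03 -0.08 -0.04]
```

Emit:
apply_moves --pt "45 0 0 0 0.18" --pt "45 0 0 0 0.18" --pt "45 0 0 0 0.18" --pt "45 0 0 0 0"

```text
time: 9.25
tcp_pos: [0.5369, 0.0426, 0.2872]
tcp_rot: [-1.429, 0.861, -0.83]
ft_force: [-1.5, 0.3, 0.1]
grip_width: 0.0412
```

```bash
python3 t.py
```

```text
now [ -30.7  -13.5 -999.4] [0.5369 0.0426 0.2872] jaw 28.0 t 9.25 w 0.0412 F [-1.5  0.3  0.1] T [-0.02 -0.11 -0.04]
```

Emit:
apply_moves --pt "45 0 0 0 -0.06" --pt "45 0 0 0 -0.06" --pt "45 0 0 0 -0.06" --pt "45 0 0 0 -0.06" --pt "45 0 0 0 -0.06" --pt "45 0 0 0 -0.06" --pt "45 0 0 0 -0.06" --pt "45 0 0 0 -0.06" --pt "45 0 0 0 -0.06" --pt "45 0 0 0 0"

```text
time: 10.5
tcp_pos: [0.5386, 0.0343, 0.2897]
tcp_rot: [-1.173, 1.32, -1.28]
ft_force: [-0.8, 0.0, -0.1]
grip_width: 0.0411
```

```bash
python3 t.py
```

```text
now [ -30.7    3.4 -999.5] [0.5386 0.0343 0.2897] jaw -6.76 t 10.5 w 0.0411 F [-0.8  0.  -0.1] T [-0.06 -0.08  0.01]
```

Emit:
apply_moves --pt "45 3 0 0 0" --pt "45 3 0 0 0" --pt "45 3 0 0 0" --pt "45 0 0 0 0" --pt "45 0 0 0 0"

```text
time: 11.12
tcp_pos: [0.6305, 0.0321, 0.29]
tcp_rot: [-1.17, 1.325, -1.285]
ft_force: [0.5, -0.3, 0.1]
grip_width: 0.0418
```

```bash
python3 t.py
```

```text
now [ -31.     3.1 -999.5] [0.6305 0.0321 0.29  ] jaw -7.14 t 11.125 w 0.0418 F [ 0.5 -0.3  0.1] T [-0.01 -0.08 -0.04]
```

Emit:
apply_moves --pt "45 -3 0 0 0" --pt "45 -3 0 0 0" --pt "45 -3 0 0 0" --pt "45 0 0 0 0" --pt "45 0 0 0 0"

```text
time: 11.75
tcp_pos: [0.5353, 0.0318, 0.2909]
tcp_rot: [-1.168, 1.325, -1.287]
ft_force: [0.2, -1.0, -0.1]
grip_width: 0.0413
```

```bash
python3 t.py
```

```text
now [ -29.4    2.6 -999.6] [0.5353 0.0318 0.2909] jaw -7.26 t 11.75 w 0.0413 F [ 0.2 -1.  -0.1] T [-0.03 -0.06  0.02]
```

Emit:
apply_moves --pt "45 0 4 0 0.16" --pt "45 0 4 0 0.16" --pt "45 0 4 0 0.16" --pt "45 0 4 0 0.16" --pt "45 0 0 0 0"

```text
time: 12.38
tcp_pos: [0.5391, 0.196, 0.2908]
tcp_rot: [-1.439, 0.822, -0.803]
ft_force: [-0.3, -0.1, 0.5]
grip_width: 0.0411
```

```bash
python3 t.py
```

```text
now [ -22.2  -15.1 -999.6] [0.5391 0.196  0.2908] jaw 30.41 t 12.375 w 0.0411 F [-0.3 -0.1  0.5] T [-0.02 -0.15 -0.01]
```

Emit:
apply_moves --pt "45 0 -2 0 -0.07" --pt "45 0 -2 0 -0.07" --pt "45 0 -2 0 -0.07" --pt "45 0 -2 0 -0.07" --pt "45 0 -2 0 -0.07" --pt "45 0 -2 0 -0.07" --pt "45 0 -2 0 -0.07" --pt "45 0 -2 0 -0.07" --pt "45 0 0 0 0"

```text
time: 13.5
tcp_pos: [0.5386, 0.0103, 0.2912]
tcp_rot: [-1.185, 1.299, -1.273]
ft_force: [0.0, -0.7, 0.7]
grip_width: 0.0415
```

```bash
python3 t.py
```

```text
now [ -27.    -4.  -999.6] [0.5386 0.0103 0.2912] jaw -5.66 t 13.5 w 0.0415 F [ 0.  -0.7  0.7] T [-0.01 -0.08  0.02]
```

Emit:
apply_moves --pt "45 0.2 -3 0 0.015" --pt "45 0.2 -3 0 0.015" --pt "45 0.2 -3 0 0.015" --pt "45 0 0 0 0"

```text
time: 14.0
tcp_pos: [0.5434, -0.0843, 0.2916]
tcp_rot: [-1.204, 1.269, -1.243]
ft_force: [0.5, -0.2, -0.2]
grip_width: 0.0414
```

```bash
python3 t.py
```

```text
now [ -26.1   -4.1 -999.7] [ 0.5434 -0.0843  0.2916] jaw -3.35 t 14.0 w 0.0414 F [ 0.5 -0.2 -0.2] T [ 0.01 -0.1  -0.02]
```

Emit:
apply_moves --pt "45 0.1 0.1 -3 0" --pt "45 0.1 0.1 -3 0" --pt "45 0 0 -3 0" --pt "45 0 0 -2 0" --pt "45 0 0 0 0"

```text
time: 14.62
tcp_pos: [0.5447, -0.0782, 0.18]
tcp_rot: [-1.199, 1.27, -1.244]
ft_force: [0.5, -0.1, 0.2]
grip_width: 0.0416
```

```bash
python3 t.py
```

```text
now [ -23.6   -1.3 -999.7] [ 0.5447 -0.0782  0.18  ] jaw -3.48 t 14.625 w 0.0416 F [ 0.5 -0.1  0.2] T [-0.04 -0.05  0.02]
```

Emit:
apply_moves --pt "45 0.1 -0.2 -2 0.005" --pt "45 0 -0.1 -2 0" --pt "45 0 0 -1.2 0" --pt "45 0 0 0 0"

```text
time: 15.12
tcp_pos: [0.5483, -0.08, 0.1318]
tcp_rot: [-1.197, 1.26, -1.245]
ft_force: [0.4, 0.1, -0.7]
grip_width: 0.0415
```

```bash
python3 t.py
```

```text
now [ -16.4   -2.8 -999.9] [ 0.5483 -0.08    0.1318] jaw -3.17 t 15.125 w 0.0415 F [ 0.4  0.1 -0.7] T [ 0.02 -0.11  0.03]
```

Emit:
apply_moves --pt "45 -0.2 0 5 0" --pt "45 0 0 0 0" --pt "45 0 0 -1.2 0" --pt "45 0 0 -1.2 0" --pt "45 0 0 -1.2 0" --pt "45 0 0 -1.2 0" --pt "45 0 0 -0.5 0" --pt "45 0 0 0 0"

```text
time: 16.12
tcp_pos: [0.545, -0.079, 0.1255]
tcp_rot: [-1.198, 1.263, -1.242]
ft_force: [-0.3, 0.8, 0.2]
grip_width: 0.041
```

```bash
python3 t.py
```

```text
now [ -19.    -1.4 -999.8] [ 0.545  -0.079   0.1255] jaw -3.18 t 16.125 w 0.041 F [-0.3  0.8  0.2] T [-0.02 -0.04  0.03]
```

Emit:
apply_moves --pt "0 0.1 -0.2 -0.3 0" --pt "0 0 0 0 0" --pt "0 0 0 0 0" --pt "0 0 0 0 0" --pt "0 0 0 0 0" --force 60

```text
time: 16.75
tcp_pos: [0.5453, -0.0813, 0.1241]
tcp_rot: [-1.2, 1.264, -1.241]
ft_force: [-1.6, -0.1, -2.5]
grip_width: 0.0139
```

```bash
python3 t.py
```

```text
now [ -20.9   -1.9 -999.8] [ 0.5453 -0.0813  0.1241] jaw -3.14 t 16.75 w 0.0139 F [-1.6 -0.1 -2.5] T [ 0.01 -0.45  0.11]
```

Emit:
apply_moves --pt "0 0 0 0 0" --pt "0 0 0 0 0" --pt "0 0 0 0.2 0" --pt "0 0 0 0.2 0"

```text
time: 17.25
tcp_pos: [0.544, -0.0811, 0.125]
tcp_rot: [-1.202, 1.266, -1.24]
ft_force: [2.6, -1.2, -13.1]
grip_width: 0.0136
```

```bash
python3 t.py
```

```text
now [ -23.8   -1.2 -999.7] [ 0.544  -0.0811  0.125 ] jaw -3.14 t 17.25 w 0.0136 F [  2.6  -1.2 -13.1] T [-0.43 -1.08  0.09]
```

Emit:
apply_moves --pt "0 0.05 0 0.3 0" --pt "0 0 0 0.3 0"

```text
time: 17.5
tcp_pos: [0.5433, -0.0808, 0.1289]
tcp_rot: [-1.203, 1.269, -1.237]
ft_force: [3.2, -0.8, -9.8]
grip_width: 0.0134
```

```bash
python3 t.py
```

```text
now [-2.690e+01 -3.000e-01 -9.996e+02] [ 0.5433 -0.0808  0.1289] jaw -3.14 t 17.5 w 0.0134 F [ 3.2 -0.8 -9.8] T [-0.33 -0.59  0.1 ]
```

Emit:
apply_moves --pt "0 0.1 0 0.3 0" --pt "0 0.05 0 0.3 0" --pt "0 0 0 0 0"

```text
time: 17.88
tcp_pos: [0.5453, -0.0807, 0.1378]
tcp_rot: [-1.203, 1.269, -1.238]
ft_force: [0.1, -0.3, -3.8]
grip_width: 0.0139
```

```bash
python3 t.py
```

```text
now [-2.620e+01 -2.000e-01 -9.997e+02] [ 0.5453 -0.0807  0.1378] jaw -3.15 t 17.875 w 0.0139 F [ 0.1 -0.3 -3.8] T [-0.05 -0.12  0.02]
```

Emit:
apply_moves --pt "0 0 0 0.3 0" --pt "0 0 0 0.3 0" --pt "0 0 0 0 0"

```text
time: 18.25
tcp_pos: [0.546, -0.0807, 0.1454]
tcp_rot: [-1.202, 1.267, -1.239]
ft_force: [0.4, -0.0, -5.2]
grip_width: 0.0139
```

```bash
python3 t.py; python3 - <<'E'
from h import *
for n in ['wrist','top','scene']:
    p,d,c=cam(n); cv2.imwrite(f'pics/{n}4.png',p); np.savez(f'{n}4.npz',p=p,d=d,**c)
c=manip.get_calibration('scene'); print(proj(np.array([.545,-.081,.12]),c))
p=cv2.imread('pics/scene4.png'); cv2.imwrite('pics/s4c.png',cv2.resize(p[190:330,250:420],None,fx=4,fy=4,interpolation=cv2.INTER_CUBIC))
E
```

```text
now [-2.440e+01 -5.000e-01 -9.997e+02] [ 0.546  -0.0807  0.1454] jaw -3.15 t 18.25 w 0.0139 F [ 0.4 -0.  -5.2] T [ 0.01 -0.17 -0.01]
(np.float64(321.9398934885469), np.float64(238.00178666322427))
```

View pics/s4c.png

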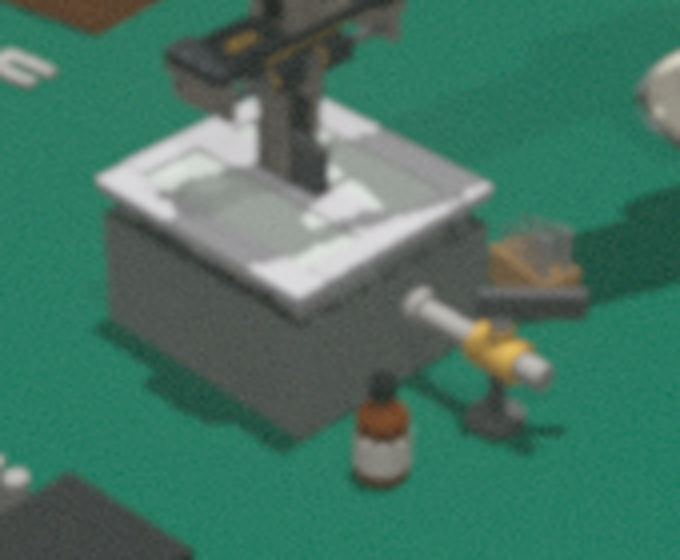

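View pics/wrist4.png

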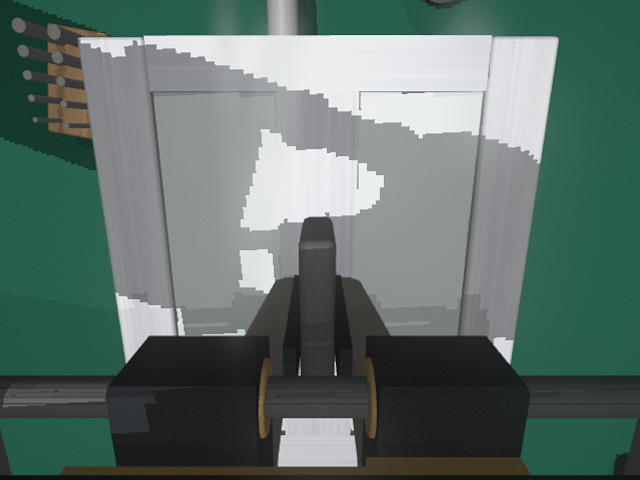

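View pics/top4.png

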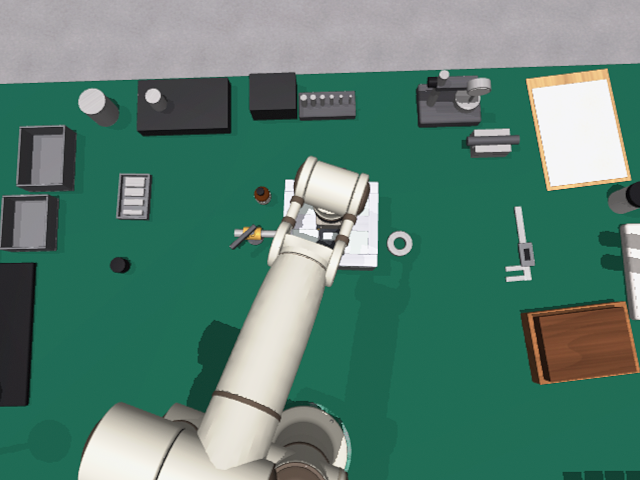

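The lid is off the box, the valve is still at about 45° (top view, 245,236), and the bystanders are in place. Next I'll fit a plane to the lid's upper face for gap and level, calibrated against the shut lid.

```bash
cat > pl.py <<'E'
from h import *
def plane(f,zt,tol=.015):
    z=np.load(f); p,d=z['p'],z['d']; c={k:z[k] for k in ['vfov','cx','cy','world_to_cam']}
    X=pts(d,c); x,y=X[...,0]-.545,X[...,1]+.081
    m=(abs(X[...,2]-zt)<tol)&(abs(x)<.098)&(abs(y)<.108)&(abs(x)>.02)&(d>0)
    for _ in range(4):
        A=np.c_[x[m],y[m],np.ones(m.sum())]; k,*_=np.linalg.lstsq(A,X[...,2][m],rcond=None)
        r=abs(X[...,2]-(k[0]*x+k[1]*y+k[2])); m&=r<.004
    print(f,'slope x,y mrad',(k[:2]*1000).round(1),'z centre mm',(k[2]*1000).round(2),m.sum(), 'yrange',y[m].min().round(3),y[m].max().round(3))
E
python3 - <<'E'
from pl import *
plane('w3.npz',.112); plane('top0.npz',.112); plane('scene0.npz',.112)
for f in ['wrist4.npz','top4.npz','scene4.npz']: plane(f,.132)
E
```

```text
w3.npz slope x,y mrad [1.9 4.6] z centre mm 111.18 38472 yrange -0.108 0.108
top0.npz slope x,y mrad [ 0.5 -0.7] z centre mm 110.18 4361 yrange -0.108 0.108
scene0.npz slope x,y mrad [ 0.2 -0.5] z centre mm 109.83 1414 yrange -0.108 0.108
wrist4.npz slope x,y mrad [-20.8  15. ] z centre mm 133.05 94632 yrange -0.108 0.108
top4.npz slope x,y mrad [-13.8  -5.9] z centre mm 132.32 1458 yrange -0.108 0.107
scene4.npz slope x,y mrad [-19.3   4.8] z centre mm 131.32 1358 yrange -0.107 0.108
```

Emit:
apply_moves --pt "0 0 0 -0.1 0" --pt "0 0 0 -0.1 0" --pt "0 0 0 0 0" --pt "0 0 0 0 0"

```text
time: 18.9
tcp_pos: [0.5452, -0.0805, 0.142]
tcp_rot: [-1.203, 1.269, -1.237]
ft_force: [-0.3, -0.1, -4.7]
grip_width: 0.0132
```

```bash
python3 t.py; python3 - <<'E'
from pl import *
for n in ['wrist','top','scene']:
    p,d,c=cam(n); cv2.imwrite(f'pics/{n}5.png',p); np.savez(f'{n}5.npz',p=p,d=d,**c); plane(f'{n}5.npz',.132)
from lev import lever
lever('top5.npz',225,268,215,262,'pics/lt5.png')
# bystander shift between first and last top view
a=np.load('top0.npz')['p'].astype(int); b=np.load('top5.npz')['p'].astype(int); c=dict(np.load('top5.npz'))
for n,(u,v,w) in dict(bottle=(262,194,9),ring=(400,243,14),caliper=(521,245,14),drill=(287,293,17),tray=(134,196,18),loupe=(120,265,11)).items():
    (dx,dy),_=cv2.phaseCorrelate(cv2.cvtColor(a[v-w-8:v+w+8,u-w-8:u+w+8].astype(np.uint8),6).astype(float),cv2.cvtColor(b[v-w-8:v+w+8,u-w-8:u+w+8].astype(np.uint8),6).astype(float))
    print(n,round(dx,2),round(dy,2))
E
```

```text
now [-2.650e+01  2.000e-01 -9.996e+02] [ 0.5452 -0.0805  0.142 ] jaw -3.16 t 18.9 w 0.0132 F [-0.3 -0.1 -4.7] T [ 0.01 -0.09  0.01]
wrist5.npz slope x,y mrad [-22.5  15.6] z centre mm 129.71 94907 yrange -0.108 0.108
top5.npz slope x,y mrad [-13.9  -6. ] z centre mm 129.13 1443 yrange -0.108 0.108
scene5.npz slope x,y mrad [-21.4   1.7] z centre mm 128.57 1382 yrange -0.108 0.108
rect [518.9 128.9] [12.1 79.5] 44.32 n 156
pca [518.9 129.1] 132.48 79.5 zmed 0.1181
bottle 0.01 0.04
ring 0.51 0.61
caliper 0.53 0.51
drill -13.8 25.45
tray -0.02 -0.01
loupe 0.09 0.11
```

```bash
python3 - <<'E'
from h import *
for f,b in [('w1.npz',(180,30,275,105)),('w3.npz',(135,55,215,145)),('w2.npz',(130,120,225,200)),('wrist5.npz',(0,0,110,170)),('scene0.npz',(370,240,405,275)),('scene5.npz',(370,240,405,275))]:
    z=np.load(f); p,d=z['p'],z['d']; c={k:z[k] for k in ['vfov','cx','cy','world_to_cam']}; X=pts(d,c)
    m=np.zeros((480,640),bool); m[b[1]:b[3],b[0]:b[2]]=1; m&=(abs(X[...,2]-.037)<.008)&(abs(X[...,0]-.39)<.07)&(abs(X[...,1]-.03)<.07)
    if m.sum(): r=cv2.minAreaRect((X[m][:,:2]*1000).astype(np.float32)); print(f,m.sum(),np.round(r[0],1),np.round(r[1],1),round(r[2],1))
a=cv2.imread('pics/scene5.png'); cv2.imwrite('pics/s5c.png',cv2.resize(a[190:330,250:420],None,fx=4,fy=4))
E
```

```text
w1.npz 2143 [386.9  32.1] [70.4 40.2] 76.7
w3.npz 2242 [388.   31.8] [70.1 40.5] 76.2
w2.npz 1737 [387.3  32.3] [70.4 40.2] 76.7
wrist5.npz 2712 [387.7  31.7] [70.1 40.2] 76.5
scene0.npz 94 [396.5  27.6] [72.5 90.5] 61.1
scene5.npz 150 [409.5  34.7] [76.8 84.4] 82.3
```

View pics/s5c.png

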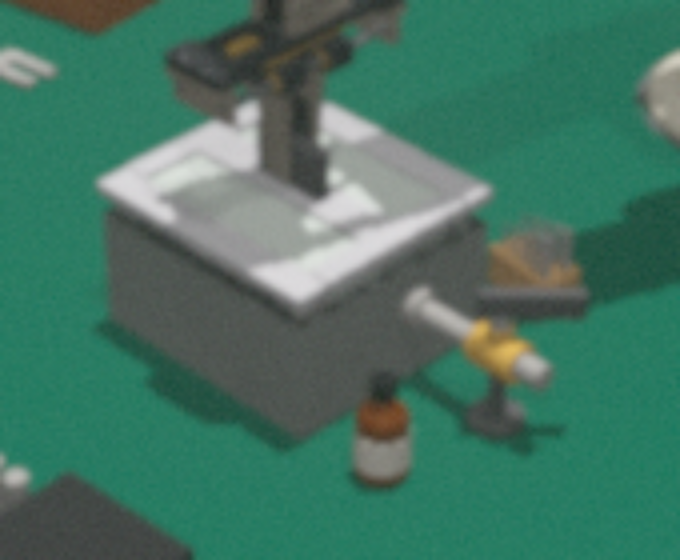

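The drill block hasn't moved, the lid is held about 1.9 cm up, and the valve is at 45°. Handing in.

```bash
python3 t.py; python3 -c "
from cell import manip
print(manip.hand_in())"
```

```text
now [-2.640e+01  2.000e-01 -9.997e+02] [ 0.5452 -0.0805  0.1421] jaw -3.16 t 19.05 w 0.0135 F [ 0.  0. -5.] T [-0.03 -0.09 -0.02]
the job is handed in; nothing more can be done
None
```

I set the vent valve half open with the lid still shut, then pulled the lid free and handed in at 19 s while still holding it.

- **Valve:** the lever started about 4° open. It measured 45.4° from the wrist camera after turning and 44–45° from the coarser top view at the end.
- **Lid gap:** the lid is held about 1.9 cm above the box, with about 5 N on the wrist (the lid's weight). The gripper rose about 2.1 cm at most, so it stayed under the 4 cm limit. Sideways, the gripper is within 1 mm of where it gripped the handle.
- **Level:** the lid is not perfectly level. The tool tilted a little during the fast moves and I could not fully undo it, so the lid leans about 1.2° (higher towards the robot, roughly ±2 mm at the edges). The cameras disagree on the exact tilt: about 14 to 22 mrad front to back and -6 to +16 mrad side to side.
- **Bystanders:**
  - The bottle, tray and loupe did not move between the first and last top views.
  - The ring gauge and caliper showed half-pixel shifts (about 1 mm) that I put down to shadows.
  - The top-view check on the drill block failed because the arm hid it; four wrist views put it in the same place within about 1 mm.

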